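# Line up the condiments by height on the serving plank

### The job

Line up the tea light, the salt shaker, the pepper mill and the bitters bottle in order of height on the four round mats of the serving plank, one standing on the middle of each mat: the tallest at the red end, then downwards to the shortest at the black end. Do not tip any of them over on the way.

Things in the scene. Friction and masses are not known exactly. Their poses are not given: they have to be found in the camera images.
- tea_light: small metal-cased tea light (candle) with pale green wax, round, 38 mm across, 15 mm high, about 20 g. Origin: centre of its underside; z up
- salt_shaker: salt shaker, glass with a grey domed top, round, 90 mm high, 44 mm across at the foot and 34 mm across the top (66 to 90 mm up), about 100 g; it may lean 2 degrees as it stands. Origin: centre of its underside; z up
- pepper_mill: wooden pepper mill, round, 170 mm high, 58 mm across at the foot; its head, 48 mm across, is 123 to 159 mm up and does not turn, rounded, so that the mill can swing in a light grip; a small metal nut on top. About 180 g. Origin: centre of its underside; z up
- bitters: clear bottle with orange labels and a green screw cap, round, 234 mm high, 63 mm across the body (up to 120 mm), narrowing over the shoulder to a neck 26 mm across from 145 mm and a cap 28 mm across from 198 mm up to the top. About 360 g. Origin: centre of its underside; z up
- mat_a: one of four identical dark blue round mats, 76 mm across, 4 mm thick, in a straight row 90 mm apart along a pale wooden plank (96 mm wide, fixed to the worktop). Which of the four places this one has differs from start to start. Origin: centre of its underside, 18 mm above the worktop; its top is 22 mm above the worktop. z up
- mat_b: one of four identical dark blue round mats, 76 mm across, 4 mm thick, in a straight row 90 mm apart along a pale wooden plank (96 mm wide, fixed to the worktop). Which of the four places this one has differs from start to start. Origin: centre of its underside, 18 mm above the worktop; its top is 22 mm above the worktop. z up
- mat_c: one of four identical dark blue round mats, 76 mm across, 4 mm thick, in a straight row 90 mm apart along a pale wooden plank (96 mm wide, fixed to the worktop). Which of the four places this one has differs from start to start. Origin: centre of its underside, 18 mm above the worktop; its top is 22 mm above the worktop. z up
- mat_d: one of four identical dark blue round mats, 76 mm across, 4 mm thick, in a straight row 90 mm apart along a pale wooden plank (96 mm wide, fixed to the worktop). Which of the four places this one has differs from start to start. Origin: centre of its underside, 18 mm above the worktop; its top is 22 mm above the worktop. z up
- red_end: the glossy red cap (102 x 24 mm, 22 mm high, fixed) over one end of the plank; the other end has a like cap of black plastic. Which end is red differs from start to start. Origin: centre of its underside, on the worktop, in line with the row of mats: the mats' centres lie 55, 145, 235 and 325 mm from it. Its y axis runs along the row (either way), z up
Mind the look-alikes: they are no part of the job. What is shaped like the salt_shaker but blue or orange is not meant.

How it is judged:
By the outcome, as a careful person would: the job done as asked, in the order asked, and still so for the second after the job is handed in, with the robot touching nothing.
It also fails if it takes over 115 s, if anything falls off the work surface, if the arm or the gripper's body presses on something with over 40 N, if the wrist force passes 120 N, or if a joint passes its speed limit or range.

### The arm

A 6-joint arm with a two-finger parallel gripper is mounted at the origin on a cart in front of the work surface, level with it; the furniture and walls round the work are solid. World frame = base frame: x ahead of the robot, y to its left, z up, the work surface at z = 0. Lengths are in m, angles in rad, forces in N, time in s.
With the tool pointing down it reaches from about 0.25 to 0.725 m from the base axis. Payload 4 kg.
Tool frame: the origin (TCP) lies midway between the tips of the shut fingers; the grasp point (between the pads) lies 19 mm behind it; z points along the fingers, y is the line along which they close (so a half turn about z gives the same grasp; the last joint's range is limited). The gripper opens to 85 mm and grips with 20 to 120 N. Pads are 22 mm wide; open, the fingers measure 114 mm over their backs; the gripper's body (76 mm by 85 mm) begins 54 mm behind the grasp point. The pads swing forward as they close: fully open they stand 13 mm farther back than shut.
Start: joints at [-1.317, 0.241, 0.005, 1.335, 0, 1.571], TCP at [0.126, -0.484, 0.231] pointing down, gripper open.
Joint ranges: [-2.72, 2.72], [-1.05, 1.87], [-1.09, 1.28], [-1.99, 2.15], [-1.42, 1.44], [-3.14, 3.14]. Speed limits (rad/s): [2.79, 2.79, 3.14, 3.14, 3.14, 3.14].

### API

Orientations are given as a unit quaternion [x, y, z, w].
In Python, from workcell import get_obs, camera, job_done, silhouettes gives the robot as it stands. The module is installed in compiled form; this text tells all that it offers.
- The arm moves only by the tool drive_tool, never from a script. Its argument "increments" is a list of rows, each a list of 3 entries, a list of its own where there are three numbers: the shift along the world's x, y, z in mm, then the turn, a rotation vector about the world's x, y, z in degrees, then the opening, from 0 (shut) to 1 (fully open). A call has 1 to 8 rows; each row shifts and turns the commanded pose from where the row before left it; what a row does not reach is not made up. A row lasts 1/12 s, in which the tool goes at most 41.7 mm and 7.16 degrees, less where a joint would pass 70% of its speed; a pose out of reach is approached as far as the arm can. A call is refused whole if a number of a shift passes 41.7 or a number of a turn 7.16, either way. A call with a gripper value outside its range is refused whole. The fingers move at their own pace and stop on an object; the grip force is fixed at half the most. Time passes only in rows, so rows that do not move let the fingers close. It gives the time, the measured TCP pose, the force, the opening and the grip force at its end, in the units of the state.
- get_obs(): the state, without advancing time (a new reading comes with each control period).
- camera(name): name is "scene" or "top" or "wrist"; returns a dict with "image" (384x512x3 uint8, red, green, blue), "K" (3x3 intrinsics, pixels), "view" (4x4, takes a point from world to camera coordinates). Camera axes: x right, y down, z forward; pixel columns grow to the right and rows downward; lengths in m; the calibration is good to about 2 mm. A picture is of the moment at which its call begins. There is no depth.
- job_done(): hands the job in; it is judged then, once.
Trained networks look in a picture, given as the dict that the camera call returned (one of the last four; its "shot" number tells which), for a name from the list of things; names that differ only in an ending like _2 or _b are one class to them, and where a whole thing is asked for, a point or a joint stands for the part that bears it (a point fixed in the world has none). Each returns a list of dicts, best first, with "conf" (0 to 1); they miss things now and then, are a little off and sometimes report something else, mostly with a low value. They report only what shows in the picture. A call takes as long as a camera call. They do not tell look-alikes from the thing itself.
- silhouettes(query, picture): "region" (384x512 bool, what is visible of it) and "bbox" ([left, top, right, bottom] in pixels, round what is visible of it).
The state is a dict: "clock": time; "joint_pos": joint angles; "joint_vel": joint speeds; "tau": joint torques, N m; "eef_pos": TCP position; "tool_rot": TCP orientation; "ft_force": force on the tool from outside, world axes, zero at the start; "ft_torque": the same for the moment, N m; "grip_width": finger opening in m; "grasp_force": force on a finger pad.
Only numpy, scipy, OpenCV 4.12 (cv2) and the standard library are available. Lean on these libraries where they do the work, as an engineer would, in place of code of your own. Each camera call takes 0.05 s, during which the arm holds its last target. There are 200 camera calls.

## Working session

There is one attempt and no reset: what is moved stays moved. The work goes in short steps, Python scripts to look and compute and a tool call to move; the robot and the scene stay as the last step left them, time stands still between calls to the robot, and variables do not carry over. Pictures are saved under pics/ and viewed, at most 17 in all, crops included, and the job is handed in when it is done.

Besides the shell and the picture viewer there is one more tool, called as name(argument=value, ...) on one line, values as JSON. drive_tool: Moves the arm, as the interface text tells. Its arguments: {"type":"object","properties":{"increments":{"type":"array"}},"required":["increments"]}

```bash
mkdir -p pics; cat > h.py <<'E'
import numpy as np, cv2
from workcell import get_obs, camera, job_done, silhouettes
def save(p,n): cv2.imwrite(f'pics/{n}.png',p['image'][:,:,::-1])
def ray(p,u,v,z):
    V=np.array(p['view']);R=V[:3,:3];c=-R.T@V[:3,3]
    d=R.T@np.linalg.inv(p['K'])@np.array([u,v,1.]);return c+d*(z-c[2])/d[2]
def proj(p,X):
    V=np.array(p['view']);q=p['K']@(V[:3,:3]@np.array(X)+V[:3,3]);return q[:2]/q[2]
E
python3 - <<'E'
from h import *
print(get_obs())
ps={n:camera(n) for n in("scene","top")}
im=[]
for n,p in ps.items():
    save(p,n); 
    V=np.array(p['view']);print(n,-V[:3,:3].T@V[:3,3],V[2,:3])
    for q in["tea_light","salt_shaker","pepper_mill","bitters","mat_a","red_end"]:
        for d in silhouettes(q,p):
            b=d['bbox'];ys,xs=np.nonzero(d['region'])
            print(n,q,round(d['conf'],2),np.round(b),np.round(ray(p,xs.mean(),ys.mean(),0.02)[:2],3),'n',len(xs), p['image'][d['region']].mean(0).round())
E
```

```text
{'clock': 0.0, 'joint_pos': array([-1.31697780e+00,  2.41441683e-01,  3.74082873e-03,  1.33519700e+00,
        2.64583586e-05,  1.57078811e+00]), 'joint_vel': array([-7.83938683e-04, -6.38389190e-04,  6.45194485e-04, -1.61143207e-03,
        6.80845651e-05, -1.74299978e-03]), 'tau': array([-5.34280516e-04, -3.72317004e+01,  2.52410710e+01,  1.68775331e-02,
       -8.50356832e-05, -1.10950204e-06]), 'eef_pos': array([ 0.12540222, -0.48337487,  0.23040496]), 'tool_rot': array([ 9.91956756e-01,  1.26572861e-01, -1.19867108e-04, -1.04398976e-03]), 'ft_force': array([0.23344686, 0.08474597, 0.03686149]), 'ft_torque': array([ 0.01526839, -0.05419876, -0.01167611]), 'grasp_force': 0.0, 'grip_width': 0.08564825468060866}
scene [-0.07576456 -1.02506256  0.54528356] [ 0.43647558  0.79634878 -0.41870956]
scene tea_light 0.53 [272. 235. 290. 247.] [ 0.391 -0.316] n 157 [154. 156. 134.]
scene salt_shaker 0.87 [291. 232. 308. 269.] [ 0.403 -0.376] n 535 [ 44.  77. 140.]
scene salt_shaker 0.83 [387. 243. 406. 284.] [ 0.567 -0.536] n 717 [ 35.  70. 133.]
scene salt_shaker 0.59 [317. 218. 336. 252.] 
[... 749 characters left out ...]
24.]
top salt_shaker 0.49 [378. 159. 391. 175.] [ 0.544 -0.564] n 137 [ 48.  73. 123.]
top salt_shaker 0.42 [313. 170. 323. 184.] [ 0.504 -0.31 ] n 124 [173. 105.  54.]
top pepper_mill 0.56 [132. 193. 156. 212.] [0.392 0.335] n 344 [130. 100.  70.]
top bitters 0.71 [103. 165. 137. 188.] [0.497 0.427] n 559 [135. 130. 110.]
top mat_a 0.89 [209. 181. 226. 198.] [0.442 0.065] n 291 [ 83.  94. 103.]
top mat_a 0.83 [228. 183. 251. 200.] [ 0.45  -0.024] n 318 [ 84.  94. 101.]
top mat_a 0.82 [181. 182. 204. 200.] [0.438 0.155] n 304 [ 82.  93. 101.]
top mat_a 0.64 [255. 180. 273. 195.] [ 0.455 -0.113] n 304 [ 83.  94. 102.]
top red_end 0.63 [174. 180. 183. 208.] [0.429 0.21 ] n 170 [181.  78.  69.]
```

```bash
python3 -c "
import cv2
a=cv2.imread('pics/top.png');cv2.imwrite('pics/top2.png',cv2.resize(a[120:260,80:420],None,fx=2.35,fy=2.35,interpolation=2))
a=cv2.imread('pics/scene.png');cv2.imwrite('pics/scene2.png',cv2.resize(a[100:330,150:470],None,fx=2.5,fy=2.5,interpolation=2))"
```

```text
(no output)
```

View pics/top2.png

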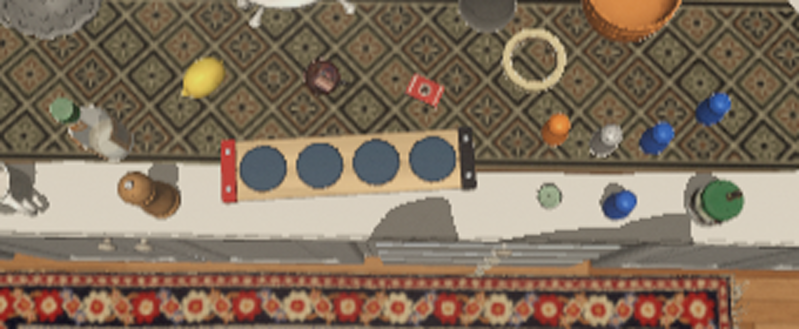

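View pics/scene2.png

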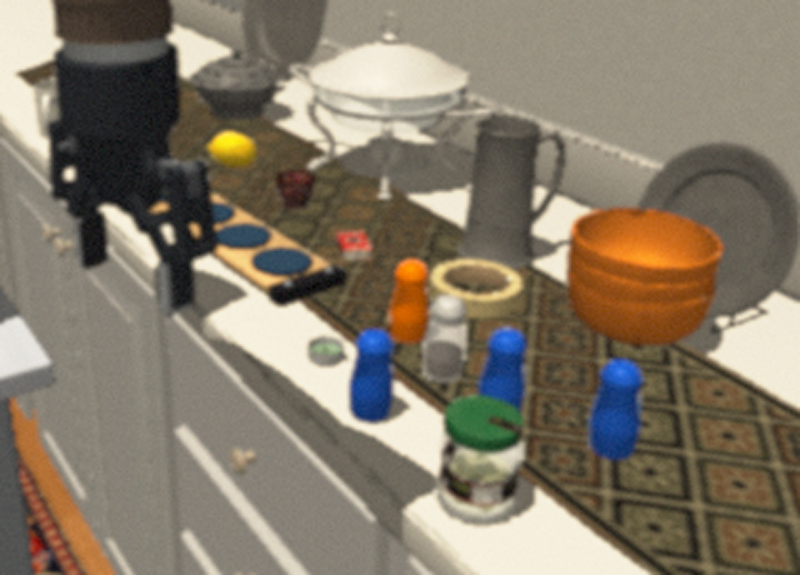

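Top image. The four mats are at full-frame px (192,191), (216,190), (240,188) and (264,187), with the red cap at (177,193) and the black cap at (279,187).

Candidates for the salt shaker:
- blue at (343,208), (359,178) and (385,165)
- orange at (317,175)
- clear glass with grey top at (337,179), which is the one to use

Other finds:
- Tea light at (314,203); the green-lid jar at (386,205) is not wanted.
- Mill at (144,203).
- Bitters at (120,176), with its cap at (108,167).

Next I fit positions using shape models.

```bash
cat >> h.py <<'E'
from scipy.optimize import least_squares
PROF={'tea_light':[(0,.019),(.015,.019)],'salt_shaker':[(0,.022),(.066,.017),(.085,.016),(.09,.009)],
'pepper_mill':[(0,.029),(.123,.022),(.141,.024),(.159,.018),(.17,.006)],'bitters':[(0,.0315),(.12,.0315),(.145,.013),(.198,.013),(.198,.014),(.234,.014)]}
def model(p,name,x,y,z0=0,S=4):
    m=np.zeros((384*S,512*S),np.uint8);a=np.linspace(0,2*np.pi,40)
    pr=PROF[name]
    for (z1,r1),(z2,r2) in zip(pr,pr[1:]):
        P=np.array([proj(p,(x+r*np.cos(t),y+r*np.sin(t),z+z0)) for z,r in((z1,r1),(z2,r2)) for t in a])
        cv2.fillConvexPoly(m,cv2.convexHull(((P+.5)*S).astype(np.int32)),1)
    return m
def cen(m,S=1):
    M=cv2.moments(m.astype(np.uint8),True);return np.array([(M['m10']/M['m00']+.5)/S-.5,(M['m01']/M['m00']+.5)/S-.5]) if M['m00'] else np.array([1e3,1e3])
def fit(name,obs,x0,z0=0): # obs: list of (picture, region)
    x=np.array(x0[:2],float)
    for _ in range(4):
        f=lambda x:np.concatenate([cen(model(p,name,*x,z0),4)-cen(r) for p,r in obs])
        e=f(x);J=np.stack([(f(x+d)-e)/.01 for d in np.eye(2)*.01],1)
        x=x-np.linalg.lstsq(J,e,rcond=None)[0]
    iou=[]
    for p,r in obs:
        m=cv2.resize(model(p,name,*x,z0),(512,384),interpolation=cv2.INTER_AREA)>0;iou.append((m&r).sum()/(m|r).sum())
    return x.round(4),f(x).round(1),np.round(iou,2)
E
python3 - <<'E'
from h import *
T=camera('top');S=camera('scene');W=camera('wrist')
save(W,'w0');V=np.array(W['view']);print('wrist cam',-V[:3,:3].T@V[:3,3],V[:3,:3],W['K'])
ss=silhouettes('salt_shaker',T);sc=silhouettes('salt_shaker',S)
near=lambda L,u,v:min(L,key=lambda d:np.hypot(*(cen(d['region'])-(u,v))))
a=near(ss,337,179);b=near(sc,326,235)
print('salt',fit('salt_shaker',[(T,a['region'])],(.48,-.38)),fit('salt_shaker',[(S,b['region'])],(.48,-.38)))
for d in ss: print('other',fit('salt_shaker',[(T,d['region'])],(.48,-.38))[0])
for n,x in(('pepper_mill',(.38,.33)),('bitters',(.47,.4))):
    for d in silhouettes(n,T)[:2]: print(n,d['conf'],fit(n,[(T,d['region'])],x))
tl=silhouettes('tea_light',S)
for d in tl: print('tea',fit('tea_light',[(S,d['region'])],(.39,-.31)))
print('tea top',ray(T,313.6,203.4,.015))
M=np.array([ray(T,*cen(d['region']),.022)[:2] for d in silhouettes('mat_a',T)]);M=M[np.argsort(-M[:,1])];print(M)
r=silhouettes('red_end',T)[0];print('red',ray(T,*cen(r['region']),.02))
E
```

```text
wrist cam [ 0.19646907 -0.46561324  0.37298428] [[ 2.50769518e-01 -9.68046820e-01 -6.16193483e-05]
 [-9.28256015e-01 -2.40479895e-01  2.83743177e-01]
 [-2.74691498e-01 -7.10969411e-02 -9.58900311e-01]] [[331.00944052   0.         259.28641961]
 [  0.         331.00944052 189.13694714]
 [  0.           0.           1.        ]]
salt (array([ 0.4883, -0.3883]), array([ 0., -0.]), array([0.85])) (array([ 0.4908, -0.3808]), array([-0. ,  0.1]), array([0.87]))
other [ 0.3847 -0.4059]
other [ 0.4883 -0.3883]
other [ 0.4909 -0.468 ]
other [ 0.4476 -0.0234]
other [ 0.5036 -0.3097]
pepper_mill 0.76 (array([0.387 , 0.3201]), array([-0., -0.]), array([0.98]))
bitters 0.69 (array([0.4809, 0.4013]), array([0., 0.]), array([0.95]))
tea (array([ 0.4016, -0.2929]), array([-0. , -0.1]), array([0.9]))
tea top [ 0.3991531  -0.30009327  0.015     ]
[[ 0.43656932  0.15566745]
 [ 0.44362414  0.06676466]
 [ 0.44961597 -0.02362546]
 [ 0.45375604 -0.11098079]]
red [0.42750477 0.21070516 0.02      ]
```

View pics/w0.png

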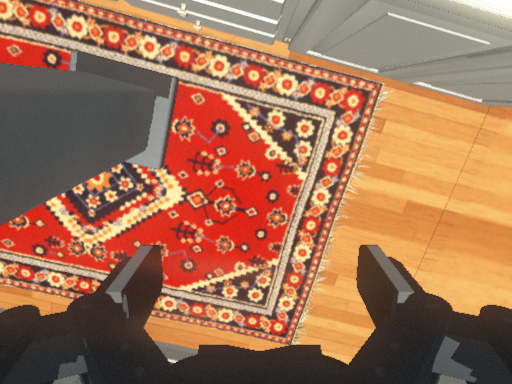

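The wrist picture shows only floor and the open fingers at px (140,280) and (375,280). I'll move over the tea light and salt area.

drive_tool(increments=[[[34, 17, 4], [0, 0, -2], 1], [[34, 17, 4], [0, 0, -2], 1], [[34, 17, 4], [0, 0, -2], 1], [[34, 17, 4], [0, 0, -2], 1], [[34, 17, 4], [0, 0, -2], 1], [[34, 17, 4], [0, 0, -2], 1], [[34, 17, 4], [0, 0, -2], 1], [[34, 17, 4], [0, 0, -1], 1]])

```text
clock: 1.87
eef_pos: [0.399, -0.3469, 0.2637]
tool_rot: [1.0, -0.005, 0.0, 0.0]
ft_force: [-0.5, -1.7, 0.3]
grip_width: 0.0855
grasp_force: 0.0
```

```bash
cat >> h.py <<'E'
def look(tag,names):
    W=camera('wrist');save(W,tag);o=get_obs()
    from scipy.spatial.transform import Rotation as R
    print(o['clock'].__round__(2),o['eef_pos'].round(4),R.from_quat(o['tool_rot']).as_matrix()[:,1].round(3),'j',o['joint_pos'].round(2))
    for n,x,z0 in names:
        for d in silhouettes(n,W)[:5]:
            try: print(n,round(d['conf'],2),np.round(d['bbox']),fit(n,[(W,d['region'])],x,z0),W['image'][d['region']].mean(0).round())
            except Exception as e: print(n,d['bbox'],e)
    return W
E
python3 - <<'E'
from h import *
look('w1',[('tea_light',(.4,-.3),0),('salt_shaker',(.49,-.38),0)])
E
```

```text
1.92 [ 0.4053 -0.344   0.2641] [-0.003 -1.    -0.001] j [-0.71  0.29  0.16  1.43  0.01  2.44]
tea_light 0.65 [203. 135. 235. 169.] (array([ 0.4027, -0.2984]), array([ 0., -0.]), array([0.95])) [155. 173. 138.]
salt_shaker 0.94 [347.  45. 402.  90.] (array([ 0.4942, -0.4651]), array([-0., -0.]), array([0.86])) [ 46.  75. 139.]
salt_shaker 0.85 [286. 146. 334. 193.] (array([ 0.3864, -0.4035]), array([-0., -0.]), array([0.86])) [ 89. 103. 149.]
salt_shaker 0.77 [276.  53. 319.  98.] (array([ 0.49  , -0.3849]), array([0., 0.]), array([0.96])) [108. 105.  96.]
salt_shaker 0.57 [427.   1. 512.  40.] (array([ 0.5436, -0.5593]), array([0., 0.]), array([0.93])) [ 34.  63. 120.]
```

View pics/w1.png

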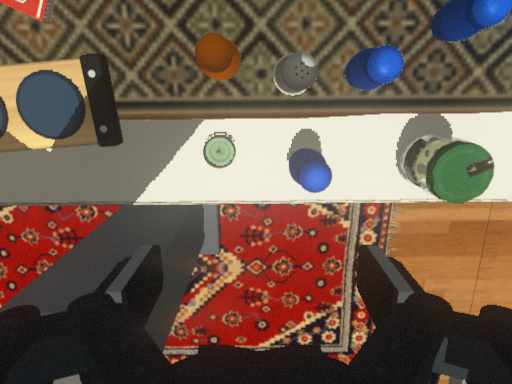

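The view confirms the glass shaker with the grey top at px (297,74), the tea light at (219,151), the blue ones at (312,172), (375,68), (470,18), and the orange at (217,55). Going for the tea light first.

drive_tool(increments=[[[0, 12, -20], [0, 0, 3], 0.7], [[-1, 12, -25], [0, 0, 3], 0.7], [[-1, 12, -30], [0, 0, 3], 0.7], [[-1, 10, -30], [0, 0, 3], 0.7], [[0, 0, -30], [0, 0, 3], 0.7], [[0, 0, -30], [0, 0, 3], 0.7], [[0, 0, -30], [0, 0, 2], 0.7], [[0, 0, -25], [0, 0, 0], 0.7]])

```text
clock: 2.68
eef_pos: [0.3925, -0.3022, 0.0415]
tool_rot: [0.986, 0.169, -0.001, -0.0]
ft_force: [0.6, -0.1, 0.3]
grip_width: 0.0601
grasp_force: 0.0
```

```bash
python3 - <<'E'
from h import *
look('w2',[('tea_light',(.4,-.3),0)])
E
```

```text
2.73 [ 0.3898 -0.3001  0.0372] [ 0.333 -0.943 -0.008] j [-0.66  0.41 -0.31  0.86 -0.    2.15]
tea_light 0.91 [225. 170. 297. 244.] (array([ 0.403 , -0.2984]), array([-0.,  0.]), array([0.97])) [121. 135. 109.]
```

View pics/w2.png

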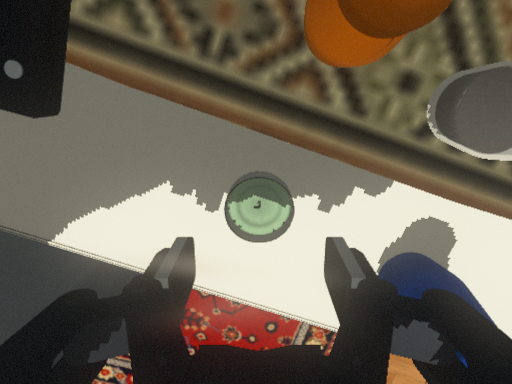

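The tea light is at px (259,207), ahead of the fingers, as the fit says: 13 mm forward.

drive_tool(increments=[[[13, 1.5, 0], [0, 0, 0], 0.68], [[0, 0, -12], [0, 0, 0], 0.68], [[0, 0, -12], [0, 0, 0], 0.68], [[0, 0, 0], [0, 0, 0], 0.68]])

```text
clock: 3.12
eef_pos: [0.4066, -0.3008, 0.0193]
tool_rot: [0.986, 0.169, -0.001, -0.0]
ft_force: [0.2, -0.4, -0.5]
grip_width: 0.0582
grasp_force: 0.0
```

drive_tool(increments=[[[-3, 2, -9], [0, 0, 0], 0.68], [[0, 0, -8], [0, 0, 0], 0.68], [[0, 0, 0], [0, 0, 0], 0.6], [[0, 0, 0], [0, 0, 0], 0.2], [[0, 0, 0], [0, 0, 0], 0.2], [[0, 0, 0], [0, 0, 0], 0.2], [[0, 0, 0], [0, 0, 0], 0.2], [[0, 0, 0], [0, 0, 0], 0.2]])

```text
clock: 3.78
eef_pos: [0.4049, -0.299, 0.0034]
tool_rot: [0.986, 0.17, 0.0, 0.001]
ft_force: [-1.2, 0.1, 5.5]
grip_width: 0.035
grasp_force: 60.1
```

drive_tool(increments=[[[0, 0, 15], [0, 0, 0], 0.2], [[0, 5, 25], [0, 0, 0], 0.2], [[5, 25, 30], [0, 0, 0], 0.2], [[10, 30, 25], [0, 0, 0], 0.2], [[12, 35, 10], [0, 0, 0], 0.2], [[12, 35, 0], [0, 0, 0], 0.2], [[8, 30, 0], [0, 0, 0], 0.2], [[2, 25, 0], [0, 0, 0], 0.2]])

```text
clock: 4.45
eef_pos: [0.4553, -0.1115, 0.1083]
tool_rot: [0.985, 0.17, 0.002, 0.0]
ft_force: [0.7, -0.4, -0.8]
grip_width: 0.0344
grasp_force: 59.9
```

```bash
python3 - <<'E'
from h import *
W=look('w3',[])
for d in silhouettes('mat_a',W):print(d['conf'],d['bbox'],ray(W,*cen(d['region']),.022))
print(get_obs()['grasp_force'])
E
```

```text
4.5 [ 0.4544 -0.108   0.1078] [ 0.339 -0.941 -0.003] j [-0.24  0.27 -0.29  1.    0.    2.56]
0.89 [2.8, 65.8, 65.3, 179.7] [0.45075744 0.05374196 0.022     ]
0.88 [208.1, 139.1, 310.5, 228.9] [ 0.46488693 -0.10913338  0.022     ]
0.57 [80.8, 105.6, 190.9, 212.3] [ 0.45490377 -0.02129438  0.022     ]
59.932996162679046
```

View pics/w3.png

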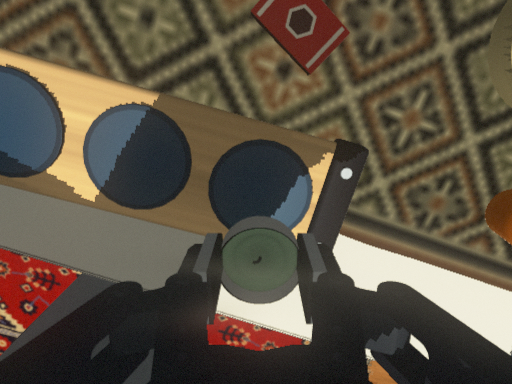

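The tea light is held at px (258,260), and its mat is at (260,187), partly hidden. I'll get the mat centre from its visible edges, and the held offset.

```bash
cat >> h.py <<'E'
def edgefit(p,region,z=.022,r=.038):
    # circle of known radius fitted to the outline points; robust against hidden parts
    c=max(cv2.findContours(region.astype(np.uint8),0,1)[0],key=len)[:,0]
    X=np.array([ray(p,u,v,z)[:2] for u,v in c]);pr=np.array(c);ok=(pr>2).all(1)&(pr[:,0]<509);X=X[ok]
    s=least_squares(lambda q:np.hypot(*(X-q).T)-r,X.mean(0),loss='cauchy',f_scale=.0007)
    return s.x.round(4),round(float(np.median(abs(s.fun))),4)
E
python3 - <<'E'
from h import *
z=get_obs()['eef_pos'][2]
W=look('w4',[('tea_light',(.45,-.11),z-.0034)])
for d in silhouettes('mat_a',W):print(d['conf'],edgefit(W,d['region']))
T=camera('top')
for d in silhouettes('mat_a',T):print('T',edgefit(T,d['region']))
S=camera('scene')
for d in silhouettes('mat_a',S):print('S',d['bbox'],edgefit(S,d['region']))
E
```

```text
4.6 [ 0.4539 -0.112   0.1076] [ 0.338 -0.941  0.   ] j [-0.24  0.27 -0.29  1.   -0.    2.55]
tea_light 0.94 [220. 217. 301. 304.] (array([ 0.4527, -0.1109]), array([ 0., -0.]), array([0.93])) [81. 88. 73.]
0.91 (array([ 0.4533, -0.0219]), 0.0005)
0.88 (array([0.4472, 0.0673]), 0.0003)
T (array([0.4425, 0.0682]), 0.0008)
T (array([0.4321, 0.1582]), 0.002)
T (array([0.4679, 0.0352]), 0.0041)
S [220.0, 180.4, 244.2, 192.1] (array([0.4391, 0.0681]), 0.0028)
S [235.2, 189.2, 259.2, 199.6] (array([ 0.4474, -0.0212]), 0.0013)
S [207.7, 174.0, 228.5, 181.3] (array([0.4399, 0.1519]), 0.0042)
```

drive_tool(increments=[[[5, 0, -10], [0, 0, 0], 0.2], [[0, 0, -20], [0, 0, 0], 0.2], [[0, 0, -20], [0, 0, 0], 0.2], [[0, 0, -15], [0, 0, 0], 0.2], [[0, 0, -8], [0, 0, 0], 0.2], [[0, 0, -5], [0, 0, 0], 0.2], [[0, 0, 0], [0, 0, 0], 0.2], [[0, 0, 0], [0, 0, 0], 0.2]])

```text
clock: 5.57
eef_pos: [0.4589, -0.1137, 0.0294]
tool_rot: [0.986, 0.17, 0.0, 0.0]
ft_force: [-0.1, -0.1, 0.3]
grip_width: 0.0344
grasp_force: 59.9
```

drive_tool(increments=[[[0, 2, -2], [0, 0, 0], 0.2], [[0, 0, -2], [0, 0, 0], 0.2], [[0, 0, 0], [0, 0, 0], 0.2], [[0, 0, 0], [0, 0, 0], 0.55], [[0, 0, 0], [0, 0, 0], 0.7], [[0, 0, 8], [0, 0, 0], 0.7], [[0, 0, 25], [0, 0, 0], 0.7], [[-5, 0, 35], [0, 0, 0], 0.7]])

```text
clock: 6.23
eef_pos: [0.4519, -0.111, 0.0923]
tool_rot: [0.985, 0.17, -0.002, -0.001]
ft_force: [1.3, 0.0, 0.4]
grip_width: 0.0595
grasp_force: 0.0
```

drive_tool(increments=[[[-10, 0, 30], [0, 0, 0], 0.7], [[-10, 0, 30], [0, 0, 0], 0.7], [[0, 0, 0], [0, 0, 0], 0.7]])

```text
clock: 6.48
eef_pos: [0.4357, -0.1123, 0.1597]
tool_rot: [0.986, 0.17, 0.005, 0.002]
ft_force: [1.0, 0.1, -0.2]
grip_width: 0.0599
grasp_force: 0.0
```

```bash
python3 - <<'E'
from h import *
W=look('w5',[('tea_light',(.45,-.11),.022)])
for d in silhouettes('mat_a',W):print(d['conf'],np.round(d['bbox']),edgefit(W,d['region']))
E
```

```text
6.53 [ 0.4355 -0.1121  0.1574] [ 0.334 -0.943  0.005] j [-0.25  0.18 -0.27  1.11 -0.    2.55]
tea_light 0.87 [244. 135. 292. 185.] (array([ 0.4575, -0.1118]), array([ 0., -0.]), array([0.97])) [77. 84. 68.]
0.75 [223. 109. 309. 198.] (array([ 0.4586, -0.11  ]), 0.0008)
0.68 [118.  79. 208. 173.] (array([ 0.4528, -0.0217]), 0.0007)
0.58 [  6.  46. 103. 147.] (array([0.4465, 0.0669]), 0.0005)
```

The tea light stands within 2 mm of the mat centre. Next, the salt shaker.

drive_tool(increments=[[[4, -34, 5], [0, 0, 1], 0.75], [[4, -36, 0], [0, 0, 1], 0.75], [[5, -36, 0], [0, 0, 1], 0.75], [[5, -36, 0], [0, 0, 1], 0.75], [[5, -36, 0], [0, 0, 1], 0.75], [[5, -36, 0], [0, 0, 1], 0.75], [[5, -36, 0], [0, 0, 2], 0.75], [[3, -20, 0], [0, 0, 0], 0.75]])

```text
clock: 7.3
eef_pos: [0.4689, -0.3848, 0.1558]
tool_rot: [0.971, 0.237, -0.001, -0.001]
ft_force: [0.6, 0.8, 1.1]
grip_width: 0.0639
grasp_force: 0.0
```

drive_tool(increments=[[[0, 0, 0], [0, 0, 0], 0.75]])

```text
clock: 7.38
eef_pos: [0.469, -0.3854, 0.1555]
tool_rot: [0.972, 0.236, -0.001, -0.0]
ft_force: [-1.1, 0.1, -0.2]
grip_width: 0.0643
grasp_force: 0.0
```

```bash
python3 - <<'E'
from h import *
W=look('w6',[('salt_shaker',(.49,-.38),0)])
E
```

```text
7.43 [ 0.4687 -0.383   0.1555] [ 0.46  -0.888 -0.003] j [-0.69  0.49  0.17  1.26  0.    1.98]
salt_shaker 0.97 [328. 170. 399. 240.] (array([ 0.4942, -0.4648]), array([-0.,  0.]), array([0.84])) [ 42.  70. 131.]
salt_shaker 0.95 [147.  68. 221. 128.] (array([ 0.5062, -0.3053]), array([0., 0.]), array([0.89])) [117.  63.  20.]
salt_shaker 0.84 [208. 233. 260. 321.] (array([ 0.3868, -0.4035]), array([-0., -0.]), array([0.83])) [ 86.  95. 133.]
salt_shaker 0.79 [434. 169. 512. 237.] (array([ 0.543 , -0.5613]), array([0. , 0.1]), array([0.95])) [31. 52. 95.]
salt_shaker 0.75 [245. 134. 299. 197.] (array([ 0.4895, -0.3851]), array([-0.,  0.]), array([0.9])) [132. 130. 118.]
```

View pics/w6.png

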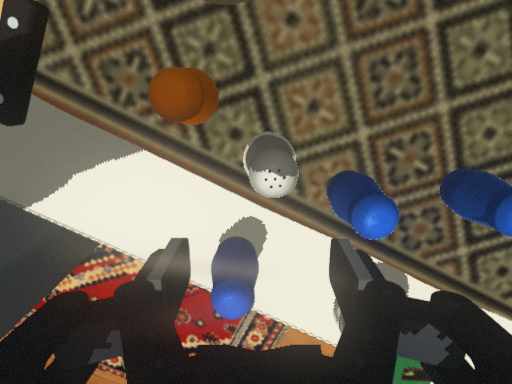

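The salt shaker (clear, grey perforated top) is at px (272,165), with blue ones at (365,205), (233,280) and (480,200), and orange at (183,96). Shift +20 in x, then descend.

drive_tool(increments=[[[20, -2, 0], [0, 0, 0], 0.75], [[0, 0, -15], [0, 0, 0], 0.75], [[0, 0, -20], [0, 0, 0], 0.75], [[0, 0, -20], [0, 0, 0], 0.75], [[0, 0, 0], [0, 0, 0], 0.75]])

```text
clock: 7.9
eef_pos: [0.4868, -0.3795, 0.0981]
tool_rot: [0.971, 0.239, -0.003, -0.004]
ft_force: [-0.3, -0.1, -1.1]
grip_width: 0.064
grasp_force: 0.0
```

```bash
python3 - <<'E'
from h import *
W=look('w7',[('salt_shaker',(.49,-.38),0)])
E
```

```text
7.95 [ 0.4876 -0.3803  0.1003] [ 0.464 -0.886 -0.007] j [-0.66  0.56  0.13  1.15  0.    2.  ]
salt_shaker 0.76 [237. 168. 305. 263.] (array([ 0.4905, -0.3843]), array([0., 0.]), array([0.87])) [130. 128. 117.]
salt_shaker 0.73 [106.  94. 206. 171.] (array([ 0.5067, -0.3055]), array([-0., -0.]), array([0.84])) [117.  62.  18.]
salt_shaker 0.66 [468. 213. 512. 276.] (array([ 0.542 , -0.5622]), array([-0.,  0.]), array([0.93])) [29. 46. 82.]
salt_shaker 0.65 [336. 213. 434. 303.] (array([ 0.5024, -0.462 ]), array([ 0. , -0.1]), array([0.55])) [ 31.  55. 106.]
salt_shaker 0.55 [198. 283. 260. 351.] (array([ 0.4098, -0.3948]), array([ 0., -0.]), array([0.45])) [74. 78. 96.]
```

View pics/w7.png

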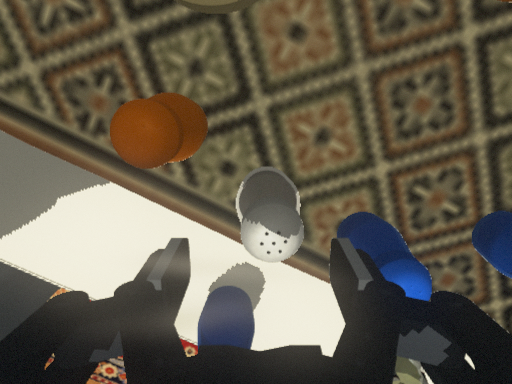

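The shaker's top is at px (272,233), nearly centred between the fingers. Small correction, then down and close.

drive_tool(increments=[[[2.5, -4, 0], [0, 0, 0], 0.75], [[0, 0, -15], [0, 0, 0], 0.75], [[0, 0, -15], [0, 0, 0], 0.75], [[0, 0, -10], [0, 0, 0], 0.75], [[0, 0, 0], [0, 0, 0], 0.75]])

```text
clock: 8.42
eef_pos: [0.4913, -0.3869, 0.0621]
tool_rot: [0.971, 0.238, -0.001, -0.001]
ft_force: [-1.1, 1.3, -0.0]
grip_width: 0.0638
grasp_force: 0.0
```

drive_tool(increments=[[[0, 0, 0], [0, 0, 0], 0.55], [[0, 0, 0], [0, 0, 0], 0.45], [[0, 0, 0], [0, 0, 0], 0.35], [[0, 0, 0], [0, 0, 0], 0.2], [[0, 0, 0], [0, 0, 0], 0.2]])

```text
clock: 8.83
eef_pos: [0.4927, -0.3879, 0.0649]
tool_rot: [0.971, 0.238, 0.001, 0.001]
ft_force: [-1.3, 1.6, 5.8]
grip_width: 0.0311
grasp_force: 59.3
```

Grip sits a bit high on the dome; regrip about 12 mm lower.

drive_tool(increments=[[[0, 0, 0], [0, 0, 0], 0.6], [[0, 0, 0], [0, 0, 0], 0.65], [[0, 0, -6], [0, 0, 0], 0.65], [[0, 0, -6], [0, 0, 0], 0.65], [[0, 0, 0], [0, 0, 0], 0.65]])

```text
clock: 9.25
eef_pos: [0.4909, -0.3866, 0.0491]
tool_rot: [0.971, 0.238, -0.001, -0.001]
ft_force: [-0.1, 0.7, -0.2]
grip_width: 0.0557
grasp_force: 0.0
```

drive_tool(increments=[[[0, 0, 0], [0, 0, 0], 0.5], [[0, 0, 0], [0, 0, 0], 0.4], [[0, 0, 0], [0, 0, 0], 0.3], [[0, 0, 0], [0, 0, 0], 0.2], [[0, 0, 0], [0, 0, 0], 0.2], [[0, 0, 0], [0, 0, 0], 0.2]])

```text
clock: 9.75
eef_pos: [0.4921, -0.3875, 0.0513]
tool_rot: [0.971, 0.238, -0.0, 0.0]
ft_force: [-0.2, -0.1, -0.9]
grip_width: 0.0328
grasp_force: 56.5
```

```bash
python3 - <<'E'
from h import *
print(get_obs()['eef_pos'],[get_obs()['ft_force']])
E
```

```text
[ 0.49205264 -0.3875212   0.05126031] [array([-0.17596432, -0.12449112, -0.87724232])]
```

drive_tool(increments=[[[0, 0, 10], [0, 0, 0], 0.2], [[0, 0, 25], [0, 0, 0], 0.2], [[0, 0, 35], [0, 0, 0], 0.2], [[-5, 5, 35], [0, 0, 0], 0.2], [[-8, 20, 5], [0, 0, 0], 0.2], [[-8, 30, 0], [0, 0, 0], 0.2], [[-8, 38, 0], [0, 0, 0], 0.2], [[-6, 38, 0], [0, 0, 0], 0.2]])

```text
clock: 10.42
eef_pos: [0.4565, -0.2559, 0.1625]
tool_rot: [0.971, 0.237, 0.001, 0.001]
ft_force: [1.2, 1.0, -1.1]
grip_width: 0.0331
grasp_force: 56.9
```

drive_tool(increments=[[[-4, 38, 0], [0, 0, 0], 0.2], [[0, 38, 0], [0, 0, 0], 0.2], [[0, 38, 0], [0, 0, 0], 0.2], [[0, 38, 0], [0, 0, 0], 0.2], [[0, 36, 0], [0, 0, 0], 0.2], [[0, 28, 0], [0, 0, 0], 0.2], [[0, 15, 0], [0, 0, 0], 0.2], [[0, 0, 0], [0, 0, 0], 0.2]])

```text
clock: 11.08
eef_pos: [0.4531, -0.0226, 0.1624]
tool_rot: [0.971, 0.24, 0.001, -0.0]
ft_force: [-0.6, -0.1, -1.9]
grip_width: 0.0329
grasp_force: 57.0
```

```bash
python3 - <<'E'
from h import *
z=get_obs()['eef_pos'][2]
W=look('w8',[('salt_shaker',(.45,-.02),z-.0512)])
for d in silhouettes('mat_a',W):print(d['conf'],np.round(d['bbox']),edgefit(W,d['region']))
E
```

```text
11.13 [ 0.4532 -0.0242  0.1623] [ 0.465 -0.885  0.001] j [-0.05  0.19 -0.24  1.13 -0.    2.6 ]
salt_shaker 0.68 [219. 185. 300. 322.] (array([ 0.4539, -0.0222]), array([-0.,  0.]), array([0.87])) [88. 85. 78.]
salt_shaker 0.41 [116.  90. 207. 184.] (array([0.4852, 0.0371]), array([0., 0.]), array([0.58])) [ 98. 112. 121.]
0.96 [214. 135. 304. 209.] (array([ 0.4524, -0.0212]), 0.0009)
0.9 [306. 174. 389. 256.] (array([ 0.4596, -0.1104]), 0.0005)
0.8 [ 14.  45. 105. 138.] (array([0.4405, 0.1569]), 0.0006)
0.75 [119.  91. 207. 183.] (array([0.4466, 0.0676]), 0.0007)
```

View pics/w8.png

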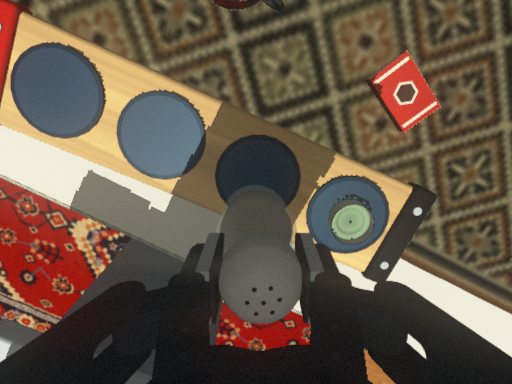

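The salt shaker is held at px (260,250) above mat 3 (258,172); the tea light is centred on its mat (350,221). Lower.

drive_tool(increments=[[[-1, 1, -20], [0, 0, 0], 0.2], [[0, 0, -25], [0, 0, 0], 0.2], [[0, 0, -20], [0, 0, 0], 0.2], [[0, 0, -12], [0, 0, 0], 0.2], [[0, 0, -6], [0, 0, 0], 0.2], [[0, 0, -3], [0, 0, 0], 0.2], [[0, 0, 0], [0, 0, 0], 0.2]])

```text
clock: 11.82
eef_pos: [0.4521, -0.0253, 0.0752]
tool_rot: [0.971, 0.237, -0.0, 0.0]
ft_force: [-1.2, 0.5, -0.5]
grip_width: 0.0327
grasp_force: 56.9
```

drive_tool(increments=[[[0.5, 1.5, -1.5], [0, 0, 0], 0.2], [[0, 0, -1], [0, 0, 0], 0.2], [[0, 0, 0], [0, 0, 0], 0.2]])

```text
clock: 12.07
eef_pos: [0.4532, -0.023, 0.0734]
tool_rot: [0.971, 0.238, 0.001, 0.0]
ft_force: [-0.2, -0.2, -0.8]
grip_width: 0.0325
grasp_force: 56.9
```

drive_tool(increments=[[[0, 0, 0], [0, 0, 0], 0.42], [[0, 0, 0], [0, 0, 0], 0.5], [[0, 0, 0], [0, 0, 0], 0.65], [[0, 0, 0], [0, 0, 0], 0.65], [[0, 0, 15], [0, 0, 0], 0.65], [[0, 0, 30], [0, 0, 0], 0.65], [[0, 0, 38], [0, 0, 0], 0.7], [[-10, 0, 38], [0, 0, 0], 0.8]])

```text
clock: 12.73
eef_pos: [0.443, -0.0229, 0.1948]
tool_rot: [0.971, 0.238, -0.0, -0.0]
ft_force: [0.4, -0.4, 0.4]
grip_width: 0.0682
grasp_force: 0.0
```

```bash
python3 - <<'E'
from h import *
W=look('w9',[('salt_shaker',(.45,-.02),.022)])
for d in silhouettes('mat_a',W):print(d['conf'],np.round(d['bbox']),edgefit(W,d['region']))
E
```

```text
12.78 [ 0.4449 -0.0231  0.2027] [ 0.462 -0.887  0.005] j [-0.05  0.14 -0.2   1.22 -0.    2.61]
salt_shaker 0.86 [496. 218. 512. 254.] (array([ 0.5076, -0.2906]), array([0. , 0.1]), array([0.93])) [98. 56. 24.]
salt_shaker 0.68 [241. 143. 292. 203.] (array([ 0.4529, -0.0229]), array([-0., -0.]), array([0.88])) [90. 88. 80.]
0.87 [306. 158. 383. 230.] (array([ 0.4589, -0.1102]), 0.0007)
0.83 [136.  80. 215. 166.] (array([0.4467, 0.068 ]), 0.0005)
0.76 [224. 122. 302. 193.] (array([ 0.4525, -0.0219]), 0.0016)
0.75 [ 40.  36. 125. 122.] (array([0.4404, 0.1569]), 0.0006)
```

Salt is placed within 1 mm. Next, the mill.

drive_tool(increments=[[[-2, 20, 25], [0, 0, 5], 1], [[-5, 32, 20], [0, 0, 5], 1], [[-7, 36, 10], [0, 0, 5], 1], [[-7, 38, 0], [0, 0, 5], 1], [[-8, 38, 0], [0, 0, 5], 1], [[-8, 38, 0], [0, 0, 5], 1], [[-8, 38, 0], [0, 0, 5], 1], [[-8, 38, 0], [0, 0, 5], 1]])

```text
clock: 13.55
eef_pos: [0.3883, 0.2565, 0.2474]
tool_rot: [0.83, 0.558, -0.001, 0.0]
ft_force: [-0.1, -0.2, 0.6]
grip_width: 0.0852
grasp_force: 0.0
```

drive_tool(increments=[[[-5, 25, 0], [0, 0, 0], 1], [[0, 10, 0], [0, 0, 0], 1], [[0, 0, 0], [0, 0, 0], 1]])

```text
clock: 13.8
eef_pos: [0.3838, 0.2917, 0.2472]
tool_rot: [0.83, 0.557, -0.001, 0.0]
ft_force: [1.0, -0.8, 0.3]
grip_width: 0.0852
grasp_force: 0.0
```

```bash
python3 - <<'E'
from h import *
W=look('w10',[('pepper_mill',(.387,.32),0),('bitters',(.48,.4),0)])
E
```

```text
13.85 [0.384  0.2902 0.2474] [ 0.925 -0.38  -0.001] j [ 0.65  0.2  -0.01  1.37 -0.    2.61]
pepper_mill 0.87 [219. 108. 284. 181.] (array([0.3891, 0.3208]), array([0., 0.]), array([0.93])) [129. 100.  70.]
bitters 0.6 [276.   0. 372.  56.] (array([0.4843, 0.4026]), array([ 0.1, -0. ]), array([0.98])) [175. 171. 148.]
```

View pics/w10.png

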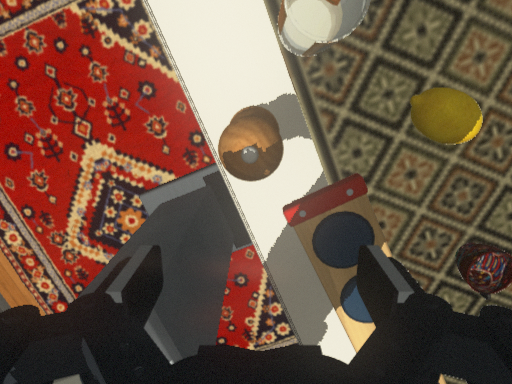

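The mill's head is at px (251,143); its fit is (0.389, 0.321). Position above, then down.

drive_tool(increments=[[[5, 30, 0], [0, 0, 0], 1], [[0, 0, -10], [0, 0, 0], 1], [[0, 0, -20], [0, 0, 0], 1], [[0, 0, -20], [0, 0, 0], 1], [[0, 0, 0], [0, 0, 0], 1]])

```text
clock: 14.37
eef_pos: [0.388, 0.3167, 0.1948]
tool_rot: [0.832, 0.555, -0.004, 0.001]
ft_force: [-1.4, -0.7, -0.3]
grip_width: 0.0859
grasp_force: 0.0
```

```bash
python3 - <<'E'
from h import *
W=look('w11',[('pepper_mill',(.387,.32),0)])
E
```

```text
14.42 [0.3886 0.3174 0.1968] [ 0.923 -0.384 -0.002] j [ 0.69  0.27 -0.05  1.26 -0.    2.65]
pepper_mill 0.59 [219. 132. 298. 241.] (array([0.3896, 0.3216]), array([ 0., -0.]), array([0.93])) [106.  83.  59.]
```

View pics/w11.png

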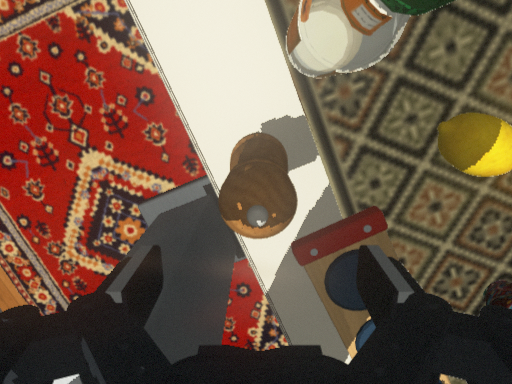

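The head is at px (259,200), centred between the fingers. Shift y +4, descend to TCP z 0.118, then close.

drive_tool(increments=[[[0.5, 4, -5], [0, 0, 0], 1], [[0, 0, -20], [0, 0, 0], 1], [[0, 0, -20], [0, 0, 0], 1], [[0, 0, -20], [0, 0, 0], 1], [[0, 0, -12], [0, 0, 0], 1], [[0, 0, 0], [0, 0, 0], 0.9], [[0, 0, 0], [0, 0, 0], 0.8]])

```text
clock: 15.05
eef_pos: [0.3904, 0.3242, 0.1224]
tool_rot: [0.831, 0.556, 0.0, -0.0]
ft_force: [0.5, -0.2, -0.4]
grip_width: 0.0684
grasp_force: 0.0
```

drive_tool(increments=[[[0, 0, 0], [0, 0, 0], 0.7], [[0, 0, 0], [0, 0, 0], 0.6], [[0, 0, 0], [0, 0, 0], 0.5], [[0, 0, 0], [0, 0, 0], 0.4], [[0, 0, 0], [0, 0, 0], 0.3], [[0, 0, 0], [0, 0, 0], 0.3]])

```text
clock: 15.55
eef_pos: [0.3913, 0.325, 0.124]
tool_rot: [0.831, 0.556, 0.002, -0.0]
ft_force: [-0.3, -0.5, 5.3]
grip_width: 0.0459
grasp_force: 60.8
```

drive_tool(increments=[[[0, 0, 0], [0, 0, 0], 0.6], [[0, 0, 0], [0, 0, 0], 0.75], [[-1, -2.5, -4], [0, 0, 0], 0.75], [[0, 0, -4], [0, 0, 0], 0.75], [[0, 0, 0], [0, 0, 0], 0.65], [[0, 0, 0], [0, 0, 0], 0.55], [[0, 0, 0], [0, 0, 0], 0.45], [[0, 0, 0], [0, 0, 0], 0.3]])

```text
clock: 16.22
eef_pos: [0.3889, 0.3213, 0.1135]
tool_rot: [0.831, 0.556, -0.0, 0.0]
ft_force: [0.6, -0.4, -1.7]
grip_width: 0.0465
grasp_force: 61.7
```

drive_tool(increments=[[[0, 0, 0], [0, 0, 0], 0.3], [[0, 0, 0], [0, 0, 0], 0.3]])

```text
clock: 16.38
eef_pos: [0.3888, 0.3214, 0.1135]
tool_rot: [0.831, 0.556, -0.0, 0.0]
ft_force: [-0.6, -0.8, -1.1]
grip_width: 0.0462
grasp_force: 61.6
```

drive_tool(increments=[[[0, 0, 5], [0, 0, 0], 0.3], [[0, 0, 10], [0, 0, 0], 0.3], [[0, 0, 15], [0, 0, 0], 0.3], [[0, 0, 15], [0, 0, 0], 0.3], [[0, 0, 10], [0, 0, 0], 0.3], [[1, -3, 5], [0, 0, 0], 0.3], [[2, -8, 0], [0, 0, 0], 0.3], [[3, -13, 0], [0, 0, 0], 0.3]])

```text
clock: 17.05
eef_pos: [0.3951, 0.2974, 0.1738]
tool_rot: [0.831, 0.557, 0.0, -0.0]
ft_force: [-0.3, 0.1, -2.2]
grip_width: 0.0464
grasp_force: 61.8
```

drive_tool(increments=[[[4, -17, 0], [0, 0, 0], 0.3], [[4, -20, 0], [0, 0, 0], 0.3], [[5, -20, 0], [0, 0, 0], 0.3], [[5, -20, 0], [0, 0, 0], 0.3], [[5, -20, 0], [0, 0, 0], 0.3], [[5, -20, 0], [0, 0, 0], 0.3], [[5, -20, 0], [0, 0, 0], 0.3], [[5, -20, 0], [0, 0, 0], 0.3]])

```text
clock: 17.72
eef_pos: [0.4321, 0.138, 0.1727]
tool_rot: [0.832, 0.555, -0.001, -0.0]
ft_force: [1.0, -0.3, -1.7]
grip_width: 0.047
grasp_force: 61.8
```

drive_tool(increments=[[[5, -20, 0], [0, 0, 0], 0.3], [[4, -18, 0], [0, 0, 0], 0.3], [[3, -15, 0], [0, 0, 0], 0.3], [[2, -10, 0], [0, 0, 0], 0.3], [[1, -6, 0], [0, 0, 0], 0.3], [[0, -3, 0], [0, 0, 0], 0.3], [[0, 0, 0], [0, 0, 0], 0.3], [[0, 0, 0], [0, 0, 0], 0.3]])

```text
clock: 18.38
eef_pos: [0.4478, 0.0688, 0.1737]
tool_rot: [0.831, 0.556, -0.0, -0.0]
ft_force: [1.2, -0.7, -1.0]
grip_width: 0.0466
grasp_force: 61.8
```

```bash
python3 - <<'E'
from h import *
z=get_obs()['eef_pos'][2]
W=look('w12',[('pepper_mill',(.445,.07),z-.1135)])
print(get_obs()['grasp_force'])
for d in silhouettes('mat_a',W):print(d['conf'],np.round(d['bbox']),edgefit(W,d['region']))
S=camera('scene');save(S,'s12');T=camera('top');save(T,'t12')
for P in(S,T):
  for d in silhouettes('pepper_mill',P)[:1]:print(d['conf'],fit('pepper_mill',[(P,d['region'])],(.445,.07),z-.1135))
E
```

```text
18.43 [0.4478 0.069  0.1737] [ 0.924 -0.381 -0.   ] j [ 0.15  0.18 -0.22  1.17  0.    2.11]
pepper_mill 0.6 [198. 153. 320. 340.] (array([0.4503, 0.0728]), array([-0.,  0.]), array([0.91])) [85. 63. 40.]
61.819617072459245
0.82 [297. 322. 317. 348.] (array([ 0.3993, -0.1221]), 0.0031)
0.79 [301. 219. 334. 247.] (array([0.5059, 0.0174]), 0.0031)
0.77 [219. 134. 297. 192.] (array([0.4465, 0.0679]), 0.001)
0.75 [168.  36. 255. 126.] (array([0.4405, 0.1573]), 0.0009)
0.9 (array([0.4462, 0.0697]), array([ 0., -0.]), array([0.93]))
```

View pics/w12.png

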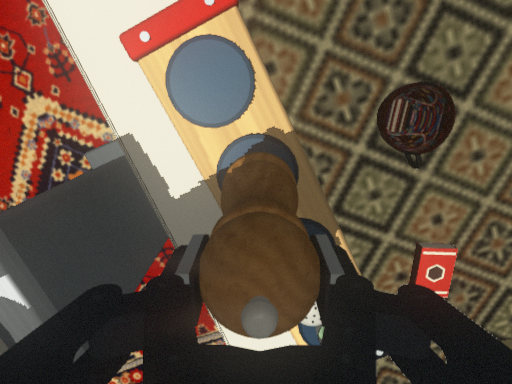

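The mill hangs at px (260,260), foot over mat 2 (256,165). I'll check for swing by comparing the foot edge with an upright model.

```bash
python3 - <<'E'
from h import *
W=camera('wrist');d=silhouettes('pepper_mill',W)[0];r=d['region'];z0=.1737-.1135
for x,y in((.4478,.069),(.4478-.001,.069+.002),(.4495,.0728)):
    m=cv2.resize(model(W,'pepper_mill',x,y,z0),(512,384),interpolation=cv2.INTER_AREA)>0
    f=lambda q:[(np.nonzero(q[v])[0].min(),np.nonzero(q[v])[0].max()) if q[v].any() else None for v in(160,180,195)]+[np.nonzero(q)[0].min()]
    print(f(m),f(r))
E
```

```text
[(np.int64(233), np.int64(283)), (np.int64(223), np.int64(293)), (np.int64(220), np.int64(296)), np.int64(151)] [(np.int64(237), np.int64(282)), (np.int64(224), np.int64(294)), (np.int64(222), np.int64(296)), np.int64(152)]
[(np.int64(229), np.int64(282)), (np.int64(220), np.int64(291)), (np.int64(217), np.int64(294)), np.int64(149)] [(np.int64(237), np.int64(282)), (np.int64(224), np.int64(294)), (np.int64(222), np.int64(296)), np.int64(152)]
[(np.int64(229), np.int64(288)), (np.int64(222), np.int64(294)), (np.int64(218), np.int64(297)), np.int64(145)] [(np.int64(237), np.int64(282)), (np.int64(224), np.int64(294)), (np.int64(222), np.int64(296)), np.int64(152)]
```

Upright, right at the TCP. Lower 38 mm with a shift of (-1,-1).

drive_tool(increments=[[[-1, -1, -6], [0, 0, 0], 0.3], [[0, 0, -10], [0, 0, 0], 0.3], [[0, 0, -10], [0, 0, 0], 0.3], [[0, 0, -6], [0, 0, 0], 0.3], [[0, 0, -3], [0, 0, 0], 0.3], [[0, 0, -2], [0, 0, 0], 0.3], [[0, 0, -0.5], [0, 0, 0], 0.3], [[0, 0, 0], [0, 0, 0], 0.3]])

```text
clock: 19.5
eef_pos: [0.4472, 0.0675, 0.1364]
tool_rot: [0.831, 0.556, 0.0, 0.0]
ft_force: [0.0, -0.3, -1.8]
grip_width: 0.0462
grasp_force: 61.8
```

drive_tool(increments=[[[0, 0, -1], [0, 0, 0], 0.3], [[0, 0, 0], [0, 0, 0], 0.3]])

```text
clock: 19.67
eef_pos: [0.4473, 0.0676, 0.1356]
tool_rot: [0.831, 0.556, 0.0, 0.0]
ft_force: [-0.6, 0.7, -1.9]
grip_width: 0.0465
grasp_force: 61.8
```

drive_tool(increments=[[[0, 0, 0], [0, 0, 0], 0.58], [[0, 0, 0], [0, 0, 0], 0.65], [[0, 0, 0], [0, 0, 0], 0.8], [[0, 0, 0], [0, 0, 0], 1], [[0, 0, 15], [0, 0, 0], 1], [[0, 0, 25], [0, 0, 0], 1], [[0, 0, 35], [0, 0, 0], 1], [[0, 0, 35], [0, 0, 0], 1]])

```text
clock: 20.33
eef_pos: [0.4462, 0.0674, 0.246]
tool_rot: [0.831, 0.556, -0.001, -0.0]
ft_force: [1.2, -0.3, 0.3]
grip_width: 0.0857
grasp_force: 0.0
```

```bash
python3 - <<'E'
from h import *
W=look('w13',[('pepper_mill',(.445,.07),.022)])
for d in silhouettes('mat_a',W):print(d['conf'],np.round(d['bbox']),edgefit(W,d['region']))
E
```

```text
20.38 [0.4502 0.068  0.2539] [ 0.924 -0.382  0.01 ] j [ 0.15  0.13 -0.07  1.36  0.    2.11]
pepper_mill 0.57 [228. 134. 294. 227.] (array([0.4483, 0.0681]), array([-0., -0.]), array([0.94])) [89. 68. 44.]
0.98 [189.  45. 257. 117.] (array([0.44  , 0.1587]), 0.0009)
0.95 [227. 123. 293. 176.] (array([0.4462, 0.0676]), 0.0014)
0.64 [291. 255. 352. 311.] (array([ 0.4587, -0.1093]), 0.001)
0.55 [262. 194. 323. 253.] (array([ 0.5036, -0.0061]), 0.0061)
```

The mill stands centred within 2 mm. Next, the bitters.

drive_tool(increments=[[[0, 15, 20], [0, 0, 0], 1], [[2, 30, 20], [0, 0, 0], 1], [[3, 38, 5], [0, 0, 0], 1], [[3, 38, 0], [0, 0, 0], 1], [[3, 38, 0], [0, 0, 0], 1], [[3, 38, 0], [0, 0, 0], 1], [[3, 38, 0], [0, 0, 0], 1], [[3, 38, 0], [0, 0, 0], 1]])

```text
clock: 21.15
eef_pos: [0.4664, 0.3421, 0.2888]
tool_rot: [0.831, 0.556, -0.001, 0.0]
ft_force: [0.6, -0.5, -0.4]
grip_width: 0.0852
grasp_force: 0.0
```

drive_tool(increments=[[[3, 28, 0], [0, 0, 0], 1], [[3, 12, 0], [0, 0, 0], 1], [[0, 0, 0], [0, 0, 0], 1]])

```text
clock: 21.4
eef_pos: [0.4724, 0.3833, 0.2873]
tool_rot: [0.83, 0.557, -0.002, -0.0]
ft_force: [-0.1, -0.7, 0.1]
grip_width: 0.0856
grasp_force: 0.0
```

```bash
python3 - <<'E'
from h import *
W=look('w14',[('bitters',(.484,.402),0)])
E
```

```text
21.45 [0.4724 0.3814 0.2878] [ 0.925 -0.38  -0.002] j [ 0.68  0.46  0.46  1.58 -0.    2.64]
bitters 0.92 [228. 109. 298. 203.] (array([0.4824, 0.4   ]), array([0., 0.]), array([0.95])) [126. 128. 105.]
```

View pics/w14.png

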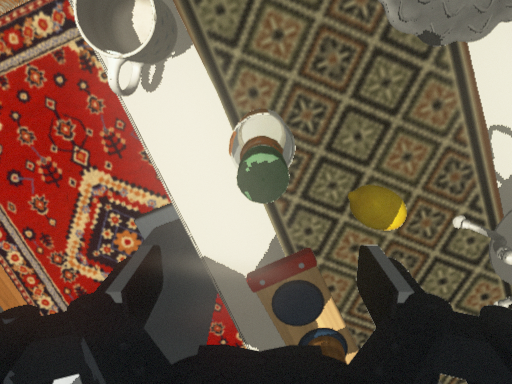

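The cap is at px (263,175); the glass mug at (130,40) isn't near the path. Working out the cap's centre.

```bash
python3 - <<'E'
from h import *
W=camera('wrist');print(ray(W,263,175,.234))
E
```

```text
[0.48432614 0.40098788 0.234     ]
```

drive_tool(increments=[[[10, 18, 0], [0, 0, 0], 0.8], [[0, 0, -8], [0, 0, 0], 0.7], [[0, 0, -12], [0, 0, 0], 0.7], [[0, 0, 0], [0, 0, 0], 0.7]])

```text
clock: 21.88
eef_pos: [0.4824, 0.3964, 0.2677]
tool_rot: [0.832, 0.555, -0.002, 0.0]
ft_force: [-0.0, 0.7, 0.0]
grip_width: 0.0595
grasp_force: 0.0
```

```bash
python3 - <<'E'
from h import *
W=look('w15',[('bitters',(.484,.402),0)])
E
```

```text
21.93 [0.4824 0.3965 0.2689] [ 0.924 -0.383 -0.002] j [ 0.69  0.5   0.47  1.55 -0.    2.65]
bitters 0.76 [222. 121. 290. 238.] (array([0.4821, 0.3998]), array([-0.,  0.]), array([0.93])) [124. 125. 102.]
```

View pics/w15.png

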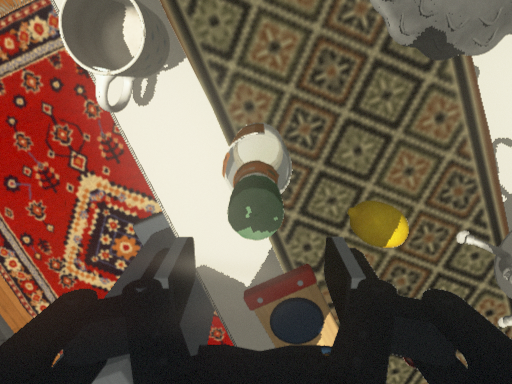

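The cap is at px (256,208), centred between the fingers. Shift y +4, then descend 80 mm.

drive_tool(increments=[[[0.5, 4, -5], [0, 0, 0], 0.75], [[0, 0, -15], [0, 0, 0], 0.75], [[0, 0, -20], [0, 0, 0], 0.75], [[0, 0, -20], [0, 0, 0], 0.75], [[0, 0, -15], [0, 0, 0], 0.75], [[0, 0, -5], [0, 0, 0], 0.75], [[0, 0, 0], [0, 0, 0], 0.75]])

```text
clock: 22.57
eef_pos: [0.4829, 0.4019, 0.1891]
tool_rot: [0.831, 0.556, -0.001, 0.0]
ft_force: [-0.1, -0.2, -0.0]
grip_width: 0.0642
grasp_force: 0.0
```

drive_tool(increments=[[[0, 0, 0], [0, 0, 0], 0.6], [[0, 0, 0], [0, 0, 0], 0.5], [[0, 0, 0], [0, 0, 0], 0.4], [[0, 0, 0], [0, 0, 0], 0.3], [[0, 0, 0], [0, 0, 0], 0.1], [[0, 0, 0], [0, 0, 0], 0.1], [[0, 0, 0], [0, 0, 0], 0.1]])

```text
clock: 23.15
eef_pos: [0.4839, 0.4032, 0.1919]
tool_rot: [0.831, 0.556, 0.001, -0.0]
ft_force: [-0.3, 0.9, 5.1]
grip_width: 0.0272
grasp_force: 59.3
```

drive_tool(increments=[[[0, 0, 4], [0, 0, 0], 0.1], [[0, 0, 8], [0, 0, 0], 0.1], [[0, 0, 12], [0, 0, 0], 0.1], [[0, 0, 12], [0, 0, 0], 0.1], [[0, 0, 10], [0, 0, 0], 0.1], [[0, 0, 6], [0, 0, 0], 0.1], [[-1, -6, 0], [0, 0, 0], 0.1], [[-2, -10, 0], [0, 0, 0], 0.1]])

```text
clock: 23.82
eef_pos: [0.4806, 0.3869, 0.242]
tool_rot: [0.831, 0.556, 0.0, -0.0]
ft_force: [1.0, -0.5, -4.1]
grip_width: 0.0274
grasp_force: 59.3
```

drive_tool(increments=[[[-2, -14, 0], [0, 0, 0], 0.1], [[-3, -17, 0], [0, 0, 0], 0.1], [[-3, -18, 0], [0, 0, 0], 0.1], [[-3, -18, 0], [0, 0, 0], 0.1], [[-3, -18, 0], [0, 0, 0], 0.1], [[-3, -18, 0], [0, 0, 0], 0.1], [[-3, -18, 0], [0, 0, 0], 0.1], [[-3, -18, 0], [0, 0, 0], 0.1]])

```text
clock: 24.48
eef_pos: [0.4567, 0.2459, 0.2415]
tool_rot: [0.831, 0.556, -0.001, 0.0]
ft_force: [-1.0, 0.1, -3.3]
grip_width: 0.0272
grasp_force: 59.3
```

drive_tool(increments=[[[-3, -18, 0], [0, 0, 0], 0.1], [[-3, -18, 0], [0, 0, 0], 0.1], [[-3, -16, 0], [0, 0, 0], 0.1], [[-3, -14, 0], [0, 0, 0], 0.1], [[-2, -10, 0], [0, 0, 0], 0.1], [[-1, -6, 0], [0, 0, 0], 0.1], [[0, 0, 0], [0, 0, 0], 0.1], [[0, 0, 0], [0, 0, 0], 0.1]])

```text
clock: 25.15
eef_pos: [0.4427, 0.1657, 0.2424]
tool_rot: [0.831, 0.556, 0.0, -0.0]
ft_force: [0.1, -0.1, -2.8]
grip_width: 0.0269
grasp_force: 59.2
```

```bash
python3 - <<'E'
from h import *
z=get_obs()['eef_pos'][2]
W=look('w16',[('bitters',(.44,.16),z-.1919)])
for d in silhouettes('mat_a',W):print(d['conf'],np.round(d['bbox']),edgefit(W,d['region']))
T=camera('top');S=camera('scene');save(S,'s16')
for P in (T,S):
  for d in silhouettes('bitters',P)[:1]:print(fit('bitters',[(P,d['region'])],(.44,.16),z-.1919))
r=silhouettes('bitters',W)[0]['region']
o=get_obs()['eef_pos'];m=cv2.resize(model(W,'bitters',o[0]-.001,o[1]-.002,z-.1919),(512,384),interpolation=cv2.INTER_AREA)>0
for q in(m,r):
  ys,xs=np.nonzero(q);print(ys.min(),[(np.nonzero(q[v])[0].min(),np.nonzero(q[v])[0].max()) for v in(ys.min()+10,ys.min()+25,ys.min()+40)])
E
```

```text
25.2 [0.4428 0.166  0.2423] [ 0.924 -0.382  0.   ] j [ 0.36  0.18 -0.04  1.35  0.    2.32]
bitters 0.57 [213. 137. 307. 343.] (array([0.442 , 0.1621]), array([-0., -0.]), array([0.92])) [94. 96. 75.]
0.78 [329. 266. 353. 289.] (array([ 0.5141, -0.0006]), 0.003)
0.61 [231. 132. 292. 165.] (array([0.4372, 0.1531]), 0.0016)
0.56 [305. 206. 324. 238.] (array([0.4456, 0.0701]), 0.0006)
(array([0.4366, 0.1516]), array([-0.,  0.]), array([0.65]))
(array([0.4496, 0.1923]), array([0., 0.]), array([0.83]))
137 [(np.int64(235), np.int64(281)), (np.int64(227), np.int64(289)), (np.int64(220), np.int64(295))]
138 [(np.int64(235), np.int64(280)), (np.int64(227), np.int64(290)), (np.int64(221), np.int64(296))]
```

View pics/w16.png

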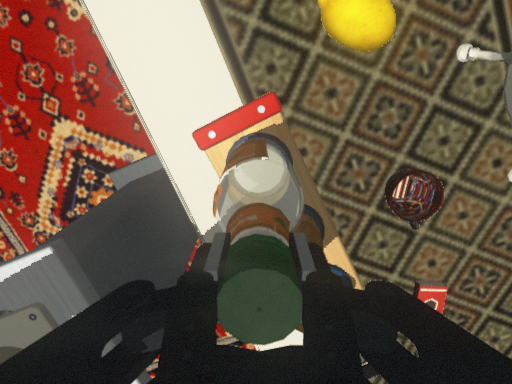

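The bottle hangs upright at px (260,230), the mat behind it at (261,150). Shift (-1.5,-7), then down 28.

drive_tool(increments=[[[-0.5, -3, 0], [0, 0, 0], 0.1], [[-1, -4, -4], [0, 0, 0], 0.1], [[0, 0, -8], [0, 0, 0], 0.1], [[0, 0, -7], [0, 0, 0], 0.1], [[0, 0, -4], [0, 0, 0], 0.1], [[0, 0, -2.5], [0, 0, 0], 0.1], [[0, 0, -1.5], [0, 0, 0], 0.1], [[0, 0, 0], [0, 0, 0], 0.1]])

```text
clock: 26.22
eef_pos: [0.4408, 0.1585, 0.2148]
tool_rot: [0.831, 0.556, -0.0, -0.0]
ft_force: [-0.5, 0.2, -2.8]
grip_width: 0.0271
grasp_force: 59.2
```

drive_tool(increments=[[[0, 0, 0], [0, 0, 0], 0.1]])

```text
clock: 26.3
eef_pos: [0.4411, 0.1586, 0.2154]
tool_rot: [0.831, 0.556, 0.0, 0.0]
ft_force: [0.3, 0.3, -3.7]
grip_width: 0.0271
grasp_force: 59.2
```

drive_tool(increments=[[[0, 0, -1.5], [0, 0, 0], 0.1], [[0, 0, -1], [0, 0, 0], 0.1], [[0, 0, 0], [0, 0, 0], 0.1]])

```text
clock: 26.55
eef_pos: [0.4415, 0.1588, 0.2139]
tool_rot: [0.831, 0.556, 0.001, 0.0]
ft_force: [-1.1, -0.4, 2.6]
grip_width: 0.0272
grasp_force: 59.9
```

Contact (force turned upward). Release slowly and rise.

drive_tool(increments=[[[0, 0, 0], [0, 0, 0], 0.38], [[0, 0, 0], [0, 0, 0], 0.45], [[0, 0, 0], [0, 0, 0], 0.6], [[0, 0, 0], [0, 0, 0], 0.7], [[0, 0, 10], [0, 0, 0], 0.7], [[0, 0, 25], [0, 0, 0], 0.7], [[0, 0, 35], [0, 0, 0], 0.7], [[0, 0, 35], [0, 0, 0], 0.7]])

```text
clock: 27.22
eef_pos: [0.4403, 0.1582, 0.3182]
tool_rot: [0.831, 0.556, -0.001, -0.0]
ft_force: [0.9, 0.0, 0.5]
grip_width: 0.0598
grasp_force: 0.0
```

drive_tool(increments=[[[-20, 0, 15], [0, 0, 0], 0.7], [[-30, 0, 0], [0, 0, 0], 0.7], [[-30, 0, 0], [0, 0, 0], 0.7], [[0, 0, 0], [0, 0, 0], 0.7]])

```text
clock: 27.55
eef_pos: [0.357, 0.158, 0.3337]
tool_rot: [0.831, 0.556, -0.0, -0.0]
ft_force: [-1.0, -0.5, -0.4]
grip_width: 0.0597
grasp_force: 0.0
```

```bash
python3 - <<'E'
from h import *
W=look('w17',[('bitters',(.44,.16),.022),('pepper_mill',(.447,.068),.022),('salt_shaker',(.45,-.02),.022),('tea_light',(.46,-.11),.022)])
for d in silhouettes('mat_a',W):print(d['conf'],np.round(d['bbox']),edgefit(W,d['region']))
T=camera('top');S=camera('scene')
for n,x in(('bitters',(.44,.16)),('pepper_mill',(.447,.068)),('salt_shaker',(.45,-.02)),('tea_light',(.46,-.11))):
  for d in silhouettes(n,T)[:6]:print(n,d['bbox'],fit(n,[(T,d['region'])],x,.022))
a=W['image'];b=cv2.resize(S['image'][130:270,180:340],(512,448))
cv2.imwrite('pics/f.png',np.vstack([a[:150],b])[:,:,::-1])
E
```

```text
27.6 [0.3593 0.1584 0.3335] [ 0.925 -0.381  0.001] j [ 0.42  0.   -0.01  1.56  0.    2.38]
bitters 0.74 [296. 102. 398. 181.] (array([0.4427, 0.1551]), array([0., 0.]), array([0.93])) [103. 101.  80.]
pepper_mill 0.69 [326. 165. 400. 239.] (array([0.4478, 0.0667]), array([ 0., -0.]), array([0.85])) [87. 66. 42.]
salt_shaker 0.69 [353. 231. 400. 272.] (array([ 0.4534, -0.0309]), array([0., 0.]), array([0.67])) [136. 133. 121.]
tea_light 0.61 [377. 273. 400. 291.] (array([ 0.4659, -0.1054]), array([ 0., -0.]), array([0.34])) [114. 127. 104.]
0.67 [374. 260. 406. 297.] (array([ 0.5148, -0.1107]), 0.0055)
0.66 [316. 162. 337. 206.] (array([0.3877, 0.0938]), 0.0087)
0.6 [291.  94. 335. 150.] (array([0.4407, 0.1576]), 0.0009)
0.56 [337. 216. 358. 249.] (array([ 0.4019, -0.0036]), 0.0047)
bitters [178.1, 178.5, 200.6, 201.2] (array([0.4343, 0.1496]), array([0., 0.]), array([0.75]))
pepper_mill [205.8, 177.6, 224.5, 194.5] (array([0.4454, 0.0662]), array([-0. ,  0.1]), array([0.95]))
salt_shaker [352.0, 172.3, 365.3, 184.7] (array([ 0.4874, -0.4607]), array([0., 0.]), array([0.9]))
salt_shaker [233.3, 182.7, 248.3, 194.9] (array([ 0.4507, -0.022 ]), array([-0., -0.]), array([0.68]))
salt_shaker [378.7, 157.5, 390.7, 172.7] (array([ 0.5346, -0.5516]), array([-0.,  0.]), array([0.81]))
salt_shaker [313.3, 172.8, 319.2, 182.1] (array([ 0.4978, -0.3056]), array([-0., -0.]), array([0.78]))
tea_light [259.7, 184.4, 269.2, 195.9] (array([ 0.4527, -0.1141]), array([-0.,  0.]), array([0.72]))
```

View pics/f.png

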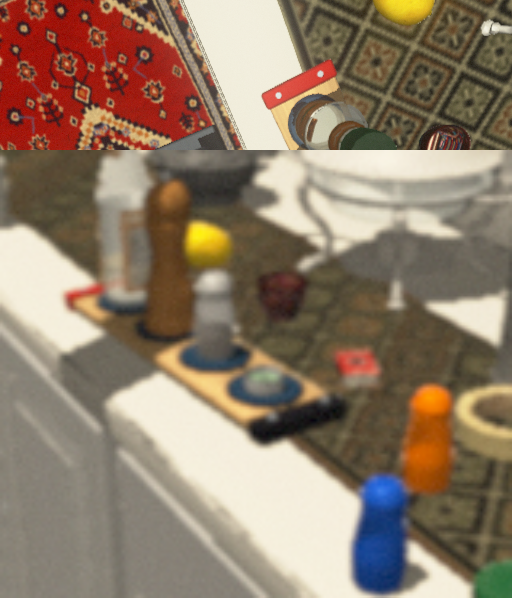

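All four stand upright in order from red to black: bitters (125,240), mill (167,260), salt (213,320) and tea light (265,383) in the composite. Each is within about 3 mm of its mat centre, and the arm is clear.

```bash
python3 -c "
from workcell import job_done
print(job_done())"
```

```text
the job is handed in; nothing more can be done
None
```

The job is handed in: from the red end to the black end stand the bitters bottle, pepper mill, salt shaker and tea light, all upright and within about 3 mm of their mat centres.

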